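Put the cloned drive away in its latching box

ROBOT

A 6-joint arm with a two-finger parallel gripper is mounted at the origin on the work surface. World frame = base frame: x ahead of the robot, y to its left, z up, the work surface at z = 0. Lengths are in m, angles in rad, forces in N, time in s.
With the tool pointing down it reaches from about 0.35 to 0.975 m from the base axis. Payload 4.9 kg.
Tool frame: the origin (TCP) lies on the mounting face of the last link; the fingertips stand 173 mm ahead of it and the grasp point (between the pads) lies 155 mm ahead of it; z points along the fingers, y is the direction in which the jaws open and shut (so a half turn about z gives the same grasp; the last joint's range is limited). The gripper opens to 85 mm and grips with 20 to 120 N. Pads are 22 mm wide; open, the fingers measure 114 mm over their backs; the gripper's body (76 mm by 85 mm) begins 54 mm behind the grasp point. The pads swing forward as they close: fully open they stand 13 mm farther back than shut.
Start: joints at [1.157, 0.053, 1.613, -0, 1.476, -0.119], TCP at [0.182, 0.598, 0.405] pointing down, gripper open.
Joint ranges: [-3.01, 3.01], [-1.01, 2.22], [0.06, 2.58], [-1.02, 4.17], [0.09, 2.62], [-3.14, 3.14]. Speed limits (rad/s): [2.57, 2.57, 3.14, 3.14, 3.14, 3.14].

INTERFACE

Orientations are given as a unit quaternion [w, x, y, z].
In Python, from plant import manip gives the robot as it stands.
- The arm moves only by the tool play_rows, never from a script. Its argument "increments" is a list of rows, each an object with "offset": the shift along the tool's x, y, z in mm, a list of three; "twist": the turn about the tool's z in rad; "grip": the opening, from 0 (shut) to 1 (fully open). In form: [{"offset": [dx, dy, dz], "twist": twist, "grip": grip}, ...]. A call has 1 to 5 rows; each row is the pose to reach, as a shift and turn from the pose commanded when the call began, along the tool's axes at that moment; what a row does not reach only later rows make up. A row lasts 1/12 s, in which the tool goes at most 41.7 mm and 7.16 degrees, less where a joint would pass 70% of its speed; a pose out of reach is approached as far as the arm can. A call with a gripper value outside its range is refused whole. The fingers move at their own pace and stop on an object; the grip force is fixed at half the most. Time passes only in rows, so rows that repeat a pose let the fingers close. It gives the time, the measured TCP pose, the force and the opening at its end, in the units of the state.
- manip.state(): the state, without advancing time (a new reading comes with each control period).
- manip.grab_frame(name): name is "side" or "top"; returns the picture (480x640x3 uint8, blue, green, red); there is no depth.
- manip.get_calibration(name): a dict with "fx", "fy", "cx", "cy" (pixels), "k1" (the pictures are not rectified: a ray, as slopes to the right and down, at radius r is drawn at 1 + k1 r^2 times it, then the intrinsics apply), "T" (4x4, takes a point from camera to world coordinates). Camera axes: x right, y down, z forward; pixel columns grow to the right and rows downward; lengths in m; the calibration is good to about 2 mm. A picture is of the moment at which its call begins. get_calibration takes no time and is no camera call.
- manip.job_done(): hands the job in, once; it reports no verdict.
Trained networks look in the newest picture that a camera, given by its name, has taken for a name from the list of things; names that differ only in an ending like _2 or _b are one class to them, and where a whole thing is asked for, a point or a joint stands for the part that bears it (a point fixed in the world has none). Each returns a list of dicts, best first, with "p" (0 to 1); they miss things now and then, are a little off and sometimes report something else, mostly with a low value. They report only what shows in the picture. A call takes as long as a camera call. They do not tell look-alikes from the thing itself.
- manip.boxes_of(query, camera): "xyz" ([x, y, z] in m, in the coordinates of the camera as it stood for that picture, good to about 4 mm: the middle of the surface that is visible of it).
- manip.tip_of(query, camera): "xyz" ([x, y, z] in m, in the coordinates of the camera as it stood for that picture, good to about 4 mm: a listed point, or the origin of a listed thing).
The state is a dict: "time": time; "joint_pos": joint angles; "joint_vel": joint speeds; "joint_efforts": joint torques, N m; "tool_pos": TCP position; "tool_rot": TCP orientation; "contact_force": force on the tool from outside, world axes, zero at the start; "ft_torque": the same for the moment, N m; "gripper_width": opening from 0.0 (shut) to 1.0 (fully open).
Only numpy, scipy, OpenCV 4.12 (cv2) and the standard library are available. Lean on these libraries where they do the work, as an engineer would, in place of code of your own. Each camera call takes 0.05 s, during which the arm holds its last target. There are 200 camera calls.

TASK

The finned aluminium drive held in the repair clamp is finished: put it away in the clear-lidded drive box. Press the box's thumb latch so the sprung lid pops open and slide the clamp's jaw back clear of the drive; then lift the drive out, set it down gently (no dropping) to lie flat in the box's foam recess and let go, and swing the lid shut until the latch snaps over it. Do not disturb the other things on the surface.

Things in the scene. Friction and masses are not known exactly. Their poses are not given: they have to be found in the camera images.
- drive_box: Low fixed box, charcoal base and clear lid in a charcoal frame, 150 (x) x 118 (y) x 34 mm to the rim, walls 4 mm. Origin: centre of underside, on the surface. Thumb latch on its -x end (towards the robot), lid hinged along y at its +x end. Shut, the lid's outer face is 39.5 mm up.
- bed (a point): Centre of the grey foam recess, on its floor, 8 mm above the surface; axes as drive_box. Recess 126 (x) x 58 (y) mm, 10 mm deep; at mid-length, 40 mm wide finger notches, floor at the same level, run out to the walls (inner faces at y = +-55 mm). The drive lies here flat, long side along x, either end first, with 6 to 7 mm play all round. Box rim 26 mm above this point.
- hinge (a point): Point on the lid's hinge axis, mid-width, 77 mm behind the box centre (+x), 36 mm above the surface; axes as drive_box, hinge axis along y. The shut lid reaches from here towards -x.
- lid (a joint): Lid angle, rad: 0 shut, 1.65 wide open (leaning back 5 degrees, top 192 mm above the surface). A spring (0.28 N m shut, 0.12 N m open) flings it open when the latch lets go, and again whenever it is let go unlatched. Latched it reads about 0.01. To shut it, push its outer (back) face over, then down to 0; the last 15 mm, past the hook, take 10 to 15 N near the free edge.
- lid_edge (a point): Middle of the lid's free edge, on its outer face, 156 mm from the hinge axis and 3.5 mm outside it; turns with the lid (shut: axes as drive_box; -x points from hinge to edge, z out of the outer face). Lid plate 5 mm thick, 118 mm wide. Shut, the latch's 28 mm wide hook closes over a bead on this edge and stands 22 mm above the lid, just in front of it.
- latch (a joint): Thumb latch angle, rad: 0 at rest (hooked), 0.45 fully pressed. It rocks about an axis along the box's y, 30 mm behind the pad point and 10 mm below it; its spring returns it. Between 0.2 and 0.4 (pad point 6 to 12 mm down, about 4 N) the hook lets the lid go; the stop is at 0.45 (14 mm down). The shutting lid pushes the hook aside and it snaps back over.
- latch_pad (a point): Press point: top of the ribbed dark grey thumb pad, 36 (x) x 46 (y) mm, that sticks out of the box's front, 24 mm above the surface, 113 mm in front of the box centre; press straight down, fully. The upright hook stands 22 mm behind it (towards the box) and rises 38 mm above the pad.
- clamp: Low grey and aluminium repair clamp, fixed; base 215 x 80 x 8 mm. Origin: on the surface under the middle of the bed bar (34 mm wide, top 20 mm up) that carries the drive. x is the slide direction: fixed jaw (44 mm high) beyond x = -56 mm, sliding jaw beyond x = +56 mm, opening towards +x (roughly away from the robot).
- jaw (a joint): Sliding jaw, m: 0 closed on the drive, 0.042 fully back. It slides stiffly (about 3 N) and stays where left. Its 8 mm lip lies over the drive's end, so the drive cannot be lifted until it is back by more than 8 mm.
- jaw_grip (a point): Top centre of the upright grip fin on the sliding jaw, 73 mm above the surface; axes as clamp. The fin is 20 (x) x 14 (y) mm and stands 26 mm above the jaw's top (47 mm); pinch it across y from above and slide it along +x.
- drive: Finned aluminium drive enclosure with black end caps, 112 (x) x 46 (y) x 20 mm (z), about 0.2 kg, lying flat on the clamp's bed bar with its long side along the clamp's x. Origin: centre of its underside (20 mm above the surface at the start). Grip it across its 46 mm width from above.
- paperweight: Glass dome paperweight, 76 mm across, 47 mm high, origin centre of underside; leave alone.
- magnet_tray: Round stainless steel dish, 124 mm across, 22 mm high; leave alone.
- silicone_case: Blue silicone drive sleeve, 130 x 84 x 24 mm; leave alone.
- mug: White mug, 82 mm across, 92 mm high; leave alone.
- bare_drive: Bare hard drive, 147 x 102 x 26 mm, lying flat; leave alone.
- screwdriver: Black-handled screwdriver, 190 mm, lying across in front of the robot; leave alone.
Mind the look-alikes: they are no part of the job. What is shaped like the drive but green or red is not meant.

How it is judged:
On the way, in this order (a step that is already met when the one before it is completed fails the run):
1. the thumb latch is pressed (value of joint latch above 0.12 rad).
2. the lid has popped open and the jaw is slid back clear of the drive, which still lies in the clamp (value of joint lid above 1.2 rad and value of joint jaw above 0.009 m and z of drive in the frame of clamp below 0.026 m and horizontal distance between drive and clamp below 0.04 m), for 0.1 s.
3. the drive lies flat in the foam recess, let go, the lid still open (value of joint lid above 0.8 rad and z of drive in the frame of bed below 0.003 m and angle between drive's own z axis and vertical below 0.06 rad and horizontal distance between drive and bed below 0.013 m and contact force between the fingers and drive below 0.2 N and linear speed of drive below 0.03 m/s), for 0.2 s.
At the end, for the whole second after the job is handed in: The lid is shut (under 0.025 rad) with the latch sprung back over it (under 0.06 rad), and the drive lies still in the box, flat on the floor of the foam recess (within 3 mm of the floor, tilt under 0.06 rad, its centre within 13 mm of the recess centre) (value of joint lid below 0.025 rad and value of joint latch below 0.06 rad and z of drive in the frame of bed below 0.003 m and angle between drive's own z axis and vertical below 0.06 rad and horizontal distance between drive and bed below 0.013 m and linear speed of drive below 0.03 m/s); the robot touches nothing.
It fails at once if the drive is dropped (falls free faster than 0.6 m/s) (contact force between the fingers and drive below 0.1 N and linear speed of drive above 0.6 m/s).
It fails at once if a bystander is moved by more than 30 mm (distance of any of paperweight, magnet_tray, silicone_case, mug, bare_drive, screwdriver from where it was at the start of the episode above 0.03 m).
It also fails if it takes over 70 s, if anything falls off the work surface, if the arm or the gripper's body presses on something with over 40 N, if the wrist force passes 120 N, or if a joint passes its speed limit or range.

## Working session

There is one attempt and no reset: what is moved stays moved. The work goes in short steps, Python scripts to look and compute and a tool call to move; the robot and the scene stay as the last step left them, time stands still between calls to the robot, and variables do not carry over. Pictures are saved under pics/ and viewed, about 8 in all and at most 12, crops included, and the job is handed in when it is done.

Besides the shell and the picture viewer there is one more tool, called after "Emit:" as name(argument=value, ...) on one line, values as JSON. play_rows: Moves the arm, as the interface text tells. Its arguments: {"type":"object","properties":{"increments":{"type":"array"}},"required":["increments"]}

```bash
mkdir -p pics
cat > h.py <<'E'
import numpy as np, cv2
from plant import manip
from scipy.spatial.transform import Rotation as R
def cal(c): 
    k=manip.get_calibration(c); return k,np.array(k["T"])
def w(c,p): return (cal(c)[1]@np.r_[p,1])[:3]
def pix(c,P):
    k,T=cal(c); q=np.linalg.inv(T)@np.r_[P,1]; s=q[:2]/q[2]; s=s*(1+k["k1"]*(s@s)); return s*[k["fx"],k["fy"]]+[k["cx"],k["cy"]]
def onplane(c,u,v,z):
    k,T=cal(c); d=np.array([(u-k["cx"])/k["fx"],(v-k["cy"])/k["fy"]]); s=d.copy()
    for _ in range(20): s=d/(1+k["k1"]*(s@s))
    r=T[:3,:3]@np.r_[s,1]; return T[:3,3]+r*(z-T[2,3])/r[2]
def snap(c,n):
    f=manip.grab_frame(c); cv2.imwrite(f"pics/{n}.png",f); return f
def go(P,yaw=None):
    "offset mm / twist in tool axes to take the grasp point (155 mm) to P, with tool y along yaw"
    s=manip.state(); q=s["tool_rot"]; M=R.from_quat([q[1],q[2],q[3],q[0]]).as_matrix()
    o=M.T@(np.array(P)-np.array(s["tool_pos"])-M@[0,0,.155])*1000
    t=None
    if yaw is not None:
        v=M.T@[np.cos(yaw),np.sin(yaw),0]; t=np.arctan2(-v[0],v[1]); t=(t+np.pi/2)%np.pi-np.pi/2
    return o.round(1),t,
E
python3 - <<'E'
from h import *
s=manip.state(); print(s["time"],s["tool_pos"],s["tool_rot"])
for c in("side","top"):
    snap(c,c+"0"); print(c,cal(c)[1].round(2).tolist())
    for n in ("drive_box","bed","hinge","lid_edge","latch_pad","clamp","jaw_grip","drive","paperweight","mug","magnet_tray","silicone_case","bare_drive","screwdriver"):
        for d in manip.tip_of(n,c)[:2 if n!="drive" else 4]:
            P=w(c,d["xyz"]); print(c,n,round(d["p"],2),P.round(3),pix(c,P).round())
E
```

```text
0.0 [0.18148543 0.59777737 0.40343814] [-2.79779117e-04  1.46869078e-01  9.89155391e-01 -1.00400494e-03]
side [[0.9, -0.35, 0.27, 0.17], [-0.44, -0.69, 0.58, -0.72], [-0.02, -0.64, -0.77, 1.01], [0.0, 0.0, 0.0, 1.0]]
side drive_box 0.92 [0.562 0.175 0.001] [314. 217.]
side drive_box 0.2 [ 0.645 -0.392  0.001] [456. 368.]
side bed 0.93 [0.566 0.172 0.008] [315. 216.]
side bed 0.51 [ 0.556 -0.201  0.02 ] [379. 314.]
side hinge 0.81 [0.644 0.192 0.035] [336. 196.]
side hinge 0.34 [ 0.538 -0.007 -0.003] [335. 265.]
side lid_edge 0.67 [0.489 0.146 0.045] [294. 221.]
side latch_pad 0.66 [0.455 0.138 0.026] [284. 232.]
side latch_pad 0.38 [ 0.55  -0.205 -0.003] [377. 321.]
side clamp 0.74 [ 0.551 -0.205  0.   ] [377. 320.]
side clamp 0.57 [ 0.478 -0.427  0.003] [400. 414.]
side jaw_grip 0.97 [ 0.616 -0.215  0.076] [406. 295.]
side jaw_grip 0.37 [ 0.642 -0.392  0.001] [455. 368.]
side drive 0.86 [ 0.215 -0.317 -0.001] [265. 423.]
side drive 0.67 [ 0.372 -0.266 -0.002] [321. 372.]
side drive 0.65 [ 0.551 -0.201  0.018] [377. 315.]
side drive 0.35 [0.458 0.14  0.027] [285. 231.]
side paperweig
[... 651 characters left out ...]
027] [260. 265.]
top clamp 0.95 [ 0.551 -0.202  0.002] [389. 229.]
top jaw_grip 0.72 [ 0.618 -0.218  0.076] [399. 199.]
top jaw_grip 0.16 [ 0.549 -0.203  0.024] [390. 228.]
top drive 0.81 [ 0.375 -0.267  0.005] [414. 295.]
top drive 0.76 [ 0.217 -0.319  0.002] [434. 355.]
top drive 0.61 [ 0.549 -0.202  0.021] [390. 229.]
top drive 0.38 [ 0.554 -0.201  0.   ] [388. 228.]
top paperweight 0.97 [ 0.533 -0.012 -0.002] [318. 236.]
top magnet_tray 0.84 [0.782 0.039 0.002] [299. 144.]
top magnet_tray 0.38 [ 0.645 -0.39   0.004] [457. 194.]
top silicone_case 0.91 [0.668 0.399 0.001] [166. 186.]
top bare_drive 0.64 [ 0.475 -0.42  -0.002] [469. 257.]
top screwdriver 0.83 [0.368 0.004 0.   ] [312. 298.]
```

```bash
ls pics
```

```text
side0.png
top0.png
```

View images.

View pics/side0.png

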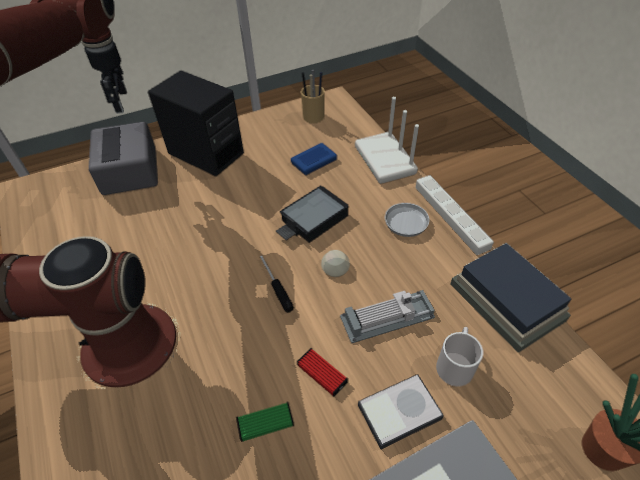

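View pics/top0.png

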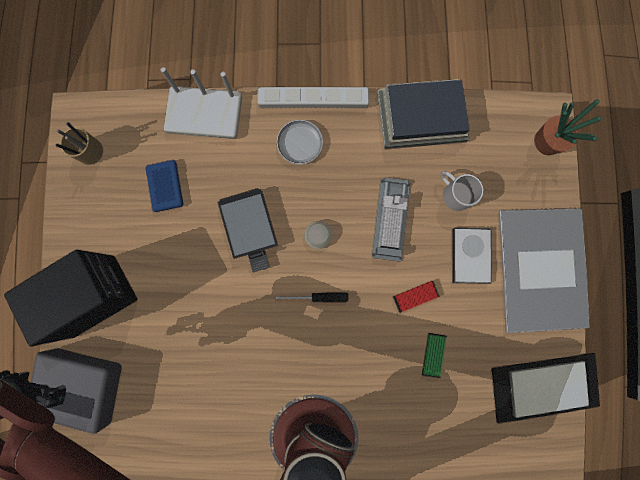

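Run:
```python
from h import *
s=manip.state(); print(s["time"])
by=np.arctan2(.1725-.138,.5625-.4545); by2=np.arctan2(.1945-.1495,.643-.490); print("boxyaw",by,by2)
cy=np.arctan2(-.2165+.203,.617-.551); print("clampyaw",cy)
a=(by+by2)/2
for o in ("latch_pad -> ",): print(np.array([.563,.172])-.113*np.array([np.cos(a),np.sin(a)]))
# refine yaws in the top image using lines
f=cv2.imread("pics/top0.png"); cv2.imwrite("pics/crop0.png",cv2.resize(f[170:290,215:440],None,fx=3.5,fy=3.5,interpolation=cv2.INTER_CUBIC))
print(go([.454,.138,.15],a+np.pi/2))
```

```text
1.5
boxyaw 0.30919891232707436 0.2860514417173183
clampyaw -0.201762344320287
[0.45496798 0.13886268]
(array([-394.3, -361. ,   99.7]), np.float64(-0.5924099175619397))
```

View pics/crop0.png

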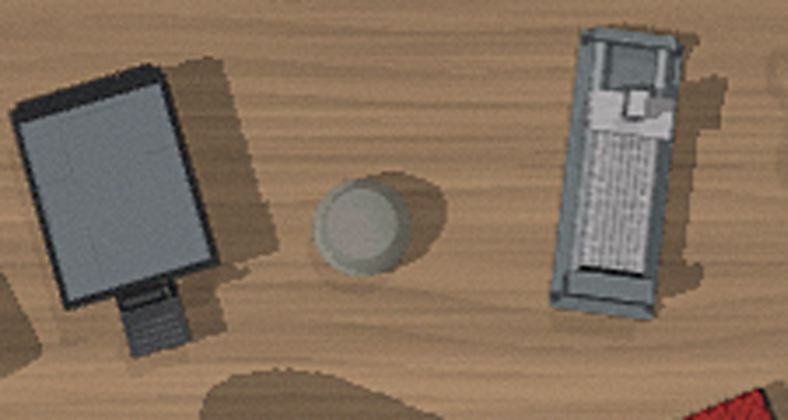

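The side and top views agree: box at about (250,225) in top with its pad at (260,265); clamp with the silver drive at (390,229); green and red look-alikes are off to the side, and the paperweight sits between box and clamp. From the edges, the box yaw is about 0.29 and the clamp yaw about -0.10.

Emit:
play_rows(increments=[{"offset": [-150, -137, 0], "twist": 0, "grip": 0}, {"offset": [-150, -137, 0], "twist": 0, "grip": 0}, {"offset": [-150, -137, 0], "twist": 0, "grip": 0}, {"offset": [-150, -137, 0], "twist": 0, "grip": 0}, {"offset": [-150, -137, 0], "twist": 0, "grip": 0}])

```text
time: 1.92
tool_pos: [0.2859, 0.4214, 0.4047]
tool_rot: [0.0, 0.147, 0.989, -0.0]
contact_force: [1.7, -0.9, -0.4]
gripper_width: 0.298
```

Emit:
play_rows(increments=[{"offset": [-150, -137, 0], "twist": 0, "grip": 0}, {"offset": [-150, -137, 0], "twist": 0, "grip": 0}, {"offset": [-150, -137, 0], "twist": 0, "grip": 0}, {"offset": [-150, -137, 0], "twist": 0, "grip": 0}, {"offset": [-150, -137, 0], "twist": 0, "grip": 0}])

```text
time: 2.33
tool_pos: [0.3896, 0.2465, 0.4051]
tool_rot: [0.001, 0.147, 0.989, 0.0]
contact_force: [0.8, 0.0, 0.8]
gripper_width: 0.004
```

Emit:
play_rows(increments=[{"offset": [-97, -87, 60], "twist": -0.592, "grip": 0}, {"offset": [-97, -87, 60], "twist": -0.592, "grip": 0}, {"offset": [-97, -87, 60], "twist": -0.592, "grip": 0}, {"offset": [-97, -87, 60], "twist": -0.592, "grip": 0}, {"offset": [-97, -87, 60], "twist": -0.592, "grip": 0}])

```text
time: 2.75
tool_pos: [0.4574, 0.1336, 0.3417]
tool_rot: [-0.002, -0.145, 0.989, -0.001]
contact_force: [-0.5, 0.3, -1.0]
gripper_width: -0.0
```

Run:
```python
from h import *
print(go([.4509,.1386,.06],.29+np.pi/2), manip.state()["joint_pos"])
f=snap("top","t1"); g=snap("side","s1")
k=lambda c,P:pix(c,P).astype(int)
# latch pad outline and fin check
for c,im in(("top",f),("side",g)):
    cv2.circle(im,tuple(int(v) for v in k(c,[.4545,.1385,.024])),1,(0,0,255),-1)
print(onplane("top",397,199.4,.073),onplane("top",*(np.array([618,198])/3.5+[215,170]),.04))
a=f[150:290,200:440]; b=g[150:350,240:480]
cv2.imwrite("pics/m1.png",cv2.resize(np.vstack([a,b]),None,fx=1.75,fy=1.75,interpolation=cv2.INTER_CUBIC))
```

```text
(array([  3.6,   6.9, 126.7]), np.float64(0.001582807461571356)) [ 1.28297796e-01 -2.66530246e-01  2.01432336e+00 -1.82203973e-03
  1.39803826e+00 -1.73376676e+00]
[ 0.61813564 -0.21337355  0.073     ] [ 0.55240188 -0.20347653  0.04      ]
```

View pics/m1.png

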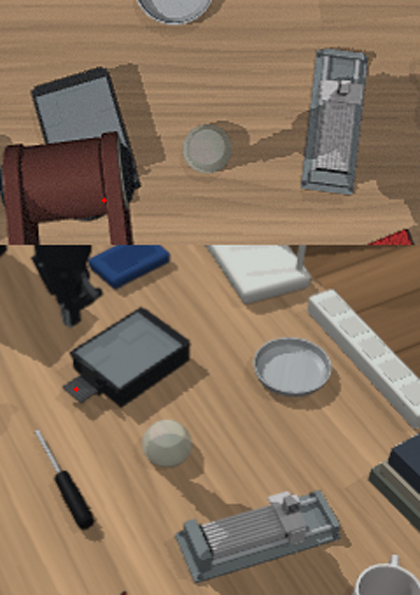

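The pad marker falls on the pad, in the side view, at (76,388) of the montage. Next I descend onto the pad.

Emit:
play_rows(increments=[{"offset": [4, 7, 40], "twist": 0, "grip": 0}, {"offset": [4, 7, 80], "twist": 0, "grip": 0}, {"offset": [4, 7, 120], "twist": 0, "grip": 0}, {"offset": [4, 7, 127], "twist": 0, "grip": 0}, {"offset": [4, 7, 127], "twist": 0, "grip": 0}])

```text
time: 3.27
tool_pos: [0.4491, 0.1432, 0.2152]
tool_rot: [-0.003, -0.144, 0.99, 0.0]
contact_force: [-0.2, 0.5, 0.8]
gripper_width: -0.005
```

Emit:
play_rows(increments=[{"offset": [0, 0, 8], "twist": 0, "grip": 0}, {"offset": [0, 0, 16], "twist": 0, "grip": 0}, {"offset": [0, 0, 20], "twist": 0, "grip": 0}, {"offset": [0, 0, 24], "twist": 0, "grip": 0}, {"offset": [0, 0, 24], "twist": 0, "grip": 0}])

```text
time: 3.68
tool_pos: [0.4511, 0.1428, 0.1942]
tool_rot: [0.0, -0.145, 0.989, -0.0]
contact_force: [-2.0, 0.2, 2.4]
gripper_width: -0.004
```

Emit:
play_rows(increments=[{"offset": [0, 0, 4], "twist": 0, "grip": 0}, {"offset": [0, 0, 8], "twist": 0, "grip": 0}, {"offset": [0, 0, 11], "twist": 0, "grip": 0}, {"offset": [0, 0, 11], "twist": 0, "grip": 0}, {"offset": [0, 0, 11], "twist": 0, "grip": 0}])

```text
time: 4.1
tool_pos: [0.4521, 0.1431, 0.1894]
tool_rot: [-0.003, -0.145, 0.989, -0.0]
contact_force: [-30.6, -7.2, 54.7]
gripper_width: 0.002
```

Run:
```python
from h import *
g=snap("side","s2"); cv2.imwrite("pics/s2c.png",cv2.resize(g[130:290,200:400],None,fx=2,fy=2))
s=manip.state();print(s["time"],s["tool_pos"],s["contact_force"])
for d in manip.tip_of("lid_edge","side")[:2]: print(d["p"],w("side",d["xyz"]))
```

```text
4.15 [0.45208173 0.14307085 0.18938558] [-30.07074888  -9.01549712  52.2002793 ]
0.65 [0.65421817 0.19636473 0.19288386]
```

View pics/s2c.png

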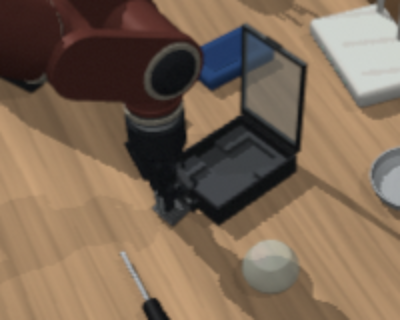

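The lid stands open in the picture, with its edge at z ≈ 0.193, though force has built up against the stop. I'll lift off.

Emit:
play_rows(increments=[{"offset": [0, 0, -20], "twist": 0, "grip": 0}, {"offset": [0, 0, -60], "twist": 0, "grip": 0}, {"offset": [0, 0, -100], "twist": 0, "grip": 0.3}, {"offset": [0, 0, -130], "twist": 0, "grip": 0.5}, {"offset": [0, 0, -130], "twist": 0, "grip": 0.5}])

```text
time: 4.62
tool_pos: [0.4532, 0.1432, 0.3211]
tool_rot: [0.008, -0.145, 0.989, 0.0]
contact_force: [1.7, 0.2, 1.2]
gripper_width: 0.421
```

Run:
```python
from h import *
print(manip.state()["tool_pos"],manip.state()["contact_force"],go([.618,-.2125,.16],-.10+np.pi/2))
```

```text
[0.45319607 0.14320152 0.32110668] [1.70478733 0.23067749 1.20874418] (array([ -53.5, -387.7,    7.8]), np.float64(0.3904853877519572))
```

Emit:
play_rows(increments=[{"offset": [-27, -194, 0], "twist": 0, "grip": 0.5}, {"offset": [-27, -194, 0], "twist": 0, "grip": 0.5}, {"offset": [-27, -194, 0], "twist": 0, "grip": 0.5}, {"offset": [-27, -194, 0], "twist": 0, "grip": 0.5}, {"offset": [-27, -194, 0], "twist": 0, "grip": 0.5}])

```text
time: 5.03
tool_pos: [0.5331, -0.0382, 0.3124]
tool_rot: [0.001, -0.144, 0.99, -0.001]
contact_force: [-0.1, 0.7, -0.4]
gripper_width: 0.501
```

Emit:
play_rows(increments=[{"offset": [-27, -194, 8], "twist": 0.39, "grip": 0.5}, {"offset": [-27, -194, 8], "twist": 0.39, "grip": 0.5}, {"offset": [-27, -194, 8], "twist": 0.39, "grip": 0.5}, {"offset": [-27, -194, 8], "twist": 0.39, "grip": 0.5}, {"offset": [-27, -194, 8], "twist": 0.39, "grip": 0.5}])

```text
time: 5.45
tool_pos: [0.6144, -0.2168, 0.3037]
tool_rot: [0.0, 0.051, 0.999, -0.0]
contact_force: [-0.2, 0.7, 1.0]
gripper_width: 0.498
```

Run:
```python
from h import *
print(manip.state()["tool_pos"],go([.618,-.2125,.07],-.10+np.pi/2))
g=snap("side","s3"); 
for c in ("side","top"):
  if c=="top": snap("top","t3")
  for n in("jaw_grip","hinge","lid_edge"):
    for d in manip.tip_of(n,c)[:2]: print(c,n,d["p"],w(c,d["xyz"]))
cv2.circle(g,tuple(int(v) for v in pix("side",[.618,-.2125,.073])),1,(0,0,255),-1)
cv2.imwrite("pics/s3c.png",cv2.resize(g[200:360,300:480],None,fx=3,fy=3))
```

```text
[ 0.61440892 -0.21676193  0.30372392] (array([-3. ,  4.8, 78.7]), np.float64(-0.0020657028353234796))
side jaw_grip 0.69 [ 0.6188901  -0.21643299  0.07534955]
side hinge 0.71 [0.63899144 0.19412285 0.03781603]
top jaw_grip 0.64 [ 0.61793942 -0.21531666  0.07439989]
top hinge 0.72 [0.63830895 0.19488392 0.0362715 ]
top lid_edge 0.74 [0.6573115  0.20202033 0.1935016 ]
top lid_edge 0.42 [0.63725631 0.19501363 0.03908844]
```

View pics/s3c.png

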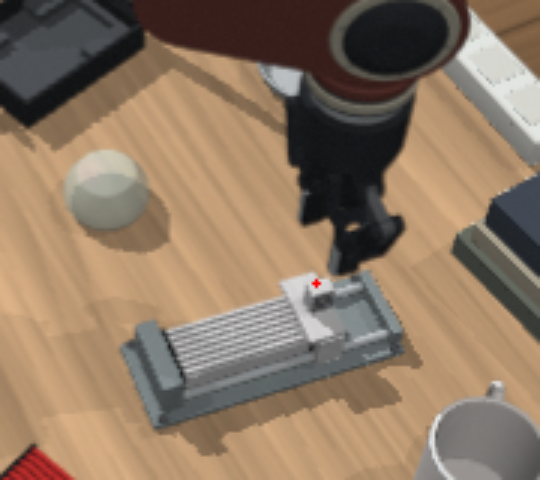

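The red mark at (316,283) falls just left of the fin-top centre at (320,284), so I use y ≈ -0.2145. Descending and pinching.

Emit:
play_rows(increments=[{"offset": [-4, 3, 30], "twist": 0, "grip": 0.5}, {"offset": [-4, 3, 60], "twist": 0, "grip": 0.5}, {"offset": [-4, 3, 80], "twist": 0, "grip": 0.5}, {"offset": [-4, 3, 80], "twist": 0, "grip": 0.5}, {"offset": [-4, 3, 80], "twist": 0, "grip": 0.5}])

```text
time: 6.27
tool_pos: [0.6176, -0.2098, 0.2243]
tool_rot: [-0.001, 0.049, 0.999, 0.0]
contact_force: [-0.2, 0.3, 0.7]
gripper_width: 0.496
```

Emit:
play_rows(increments=[{"offset": [0, 0, 0], "twist": 0, "grip": 0}, {"offset": [0, 0, 0], "twist": 0, "grip": 0}, {"offset": [0, 0, 0], "twist": 0, "grip": 0}, {"offset": [0, 0, 0], "twist": 0, "grip": 0}, {"offset": [0, 0, 0], "twist": 0, "grip": 0}])

```text
time: 6.68
tool_pos: [0.6184, -0.2124, 0.2274]
tool_rot: [0.002, 0.051, 0.999, -0.002]
contact_force: [-1.9, -5.5, 1.4]
gripper_width: 0.151
```

Emit:
play_rows(increments=[{"offset": [-8, -1, 0], "twist": 0, "grip": 0}, {"offset": [-16, -2, 0], "twist": 0, "grip": 0}, {"offset": [-24, -2, 0], "twist": 0, "grip": 0}, {"offset": [-32, -2, 0], "twist": 0, "grip": 0}, {"offset": [-36, -2, 0], "twist": 0, "grip": 0}])

```text
time: 7.1
tool_pos: [0.6547, -0.2174, 0.2273]
tool_rot: [0.001, 0.05, 0.999, -0.001]
contact_force: [-3.6, -3.3, 5.7]
gripper_width: 0.143
```

Emit:
play_rows(increments=[{"offset": [0, 0, 0], "twist": 0, "grip": 0.3}, {"offset": [0, 0, 0], "twist": 0, "grip": 0.5}, {"offset": [0, 0, 0], "twist": 0, "grip": 0.6}, {"offset": [0, 0, -30], "twist": 0, "grip": 0.8}, {"offset": [0, 0, -65], "twist": 0, "grip": 0.95}])

```text
time: 7.52
tool_pos: [0.6519, -0.2154, 0.2854]
tool_rot: [-0.004, 0.049, 0.999, 0.002]
contact_force: [0.7, -1.0, 0.9]
gripper_width: 0.848
```

Run:
```python
from h import *
s=manip.state();print(s["time"],s["tool_pos"],s["contact_force"])
g=snap("side","s4");t=snap("top","t4")
for c in ("side","top"):
  for n in("jaw_grip","drive"):
    for d in manip.tip_of(n,c)[:4]: print(c,n,d["p"],w(c,d["xyz"]))
cv2.imwrite("pics/m4.png",np.hstack([cv2.resize(g[240:350,330:450],None,fx=3.3,fy=3.3),cv2.resize(t[170:280,340:460],None,fx=3.3,fy=3.3)]))
print(go([.551,-.203,.09],-.1+np.pi/2))
```

```text
7.5167 [ 0.65191707 -0.21537942  0.28538841] [ 0.68563877 -0.99907697  0.8941003 ]
side jaw_grip 0.77 [ 0.65239051 -0.21804231  0.07593508]
side drive 0.95 [ 0.37006756 -0.26617544 -0.00235006]
side drive 0.89 [ 0.55450529 -0.20168617  0.01871646]
side drive 0.89 [ 0.21933948 -0.3179217  -0.00082044]
top jaw_grip 0.23 [0.45166718 0.13852775 0.0272027 ]
top drive 0.6 [ 0.2151728  -0.31718207 -0.00047026]
top drive 0.58 [ 0.37816719 -0.26689707  0.00455349]
(array([102.5,   2.7,  43.6]), np.float64(0.0010055348976167888))
```

View pics/m4.png

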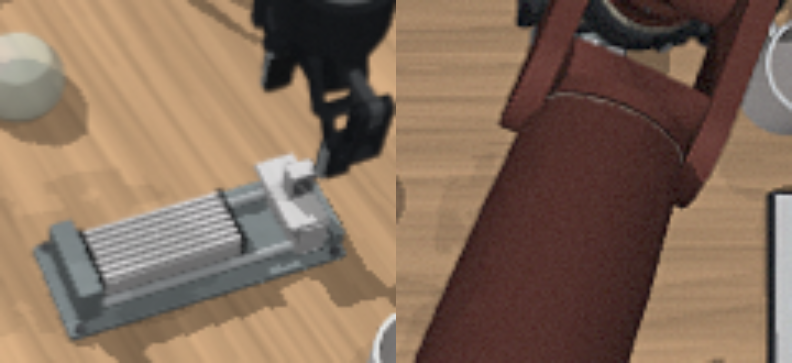

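The jaw sits about 35 mm back, clear of the drive, which is still on its bar. Moving over the drive.

Emit:
play_rows(increments=[{"offset": [40, 3, -10], "twist": 0, "grip": 0.95}, {"offset": [80, 3, 0], "twist": 0, "grip": 0.95}, {"offset": [102, 3, 30], "twist": 0, "grip": 0.95}, {"offset": [102, 3, 43], "twist": 0, "grip": 0.95}, {"offset": [102, 3, 43], "twist": 0, "grip": 0.95}])

```text
time: 8.23
tool_pos: [0.5493, -0.202, 0.2404]
tool_rot: [-0.005, 0.05, 0.999, 0.002]
contact_force: [-0.8, 0.8, -0.4]
gripper_width: 0.948
```

Run:
```python
from h import *
print(manip.state()["tool_pos"],go([.551,-.2025,.035],-.1+np.pi/2))
g=snap("side","s5"); cv2.imwrite("pics/s5c.png",cv2.resize(g[240:350,330:450],None,fx=4,fy=4))
```

```text
[ 0.54928701 -0.20196672  0.24042566] (array([-3.8, -1.2, 50.4]), np.float64(8.892133378957112e-06))
```

View pics/s5c.png

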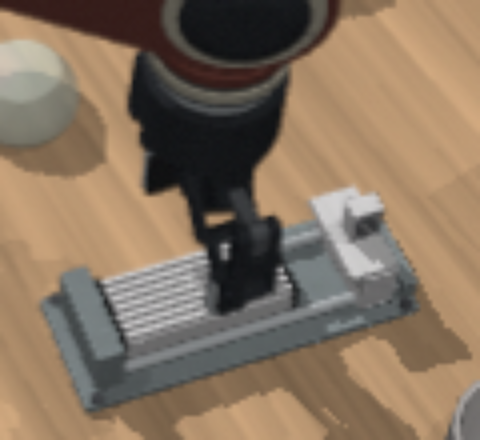

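The fingers straddle the drive, at about (240,260). I'll descend and close.

Emit:
play_rows(increments=[{"offset": [-2, -1, 20], "twist": 0, "grip": 0.95}, {"offset": [-2, -1, 40], "twist": 0, "grip": 0.95}, {"offset": [-2, -1, 50], "twist": 0, "grip": 0.95}, {"offset": [-2, -1, 50], "twist": 0, "grip": 0.95}, {"offset": [-2, -1, 50], "twist": 0, "grip": 0.95}])

```text
time: 8.7
tool_pos: [0.5551, -0.2047, 0.197]
tool_rot: [0.0, 0.05, 0.999, 0.0]
contact_force: [0.8, 0.7, 0.5]
gripper_width: 0.951
```

Emit:
play_rows(increments=[{"offset": [0, 0, 0], "twist": 0, "grip": 0.4}, {"offset": [0, 0, 0], "twist": 0, "grip": 0.4}, {"offset": [0, 0, 0], "twist": 0, "grip": 0.4}, {"offset": [0, 0, 0], "twist": 0, "grip": 0.4}, {"offset": [0, 0, 0], "twist": 0, "grip": 0.4}])

```text
time: 9.12
tool_pos: [0.5551, -0.2049, 0.1987]
tool_rot: [0.002, 0.05, 0.999, -0.001]
contact_force: [-0.2, 0.5, 6.1]
gripper_width: 0.523
```

Emit:
play_rows(increments=[{"offset": [0, 0, -10], "twist": 0, "grip": 0.4}, {"offset": [0, 0, -30], "twist": 0, "grip": 0.4}, {"offset": [0, 0, -60], "twist": 0, "grip": 0.4}, {"offset": [0, 0, -95], "twist": 0, "grip": 0.4}, {"offset": [0, 0, -120], "twist": 0, "grip": 0.4}])

```text
time: 9.53
tool_pos: [0.554, -0.2044, 0.3184]
tool_rot: [-0.0, 0.05, 0.999, -0.0]
contact_force: [1.5, -0.9, -2.1]
gripper_width: 0.521
```

Run:
```python
from h import *
s=manip.state();print(s["tool_pos"],s["contact_force"],s["gripper_width"])
a=.29
print(go([.56,.171,.16],a+np.pi/2))
g=snap("side","s6")
for n in("drive","bed","hinge"):
    for d in manip.tip_of(n,"side")[:4]: print(n,d["p"],w("side",d["xyz"]))
cv2.imwrite("pics/s6c.png",cv2.resize(g[180:350,260:450],None,fx=3,fy=3))
```

```text
[ 0.55398343 -0.20436392  0.31843506] [ 1.52957934 -0.86559554 -2.12139139] 0.5208653314801612
(array([ 31.2, 374.1,   3.4]), np.float64(-0.38925656326045055))
drive 0.92 [ 0.54978989 -0.19991053  0.13964231]
drive 0.92 [ 0.37174208 -0.26633657 -0.00371022]
drive 0.58 [ 0.21593254 -0.3160609   0.00044058]
bed 0.58 [0.56403245 0.17055865 0.00824329]
```

View pics/s6c.png

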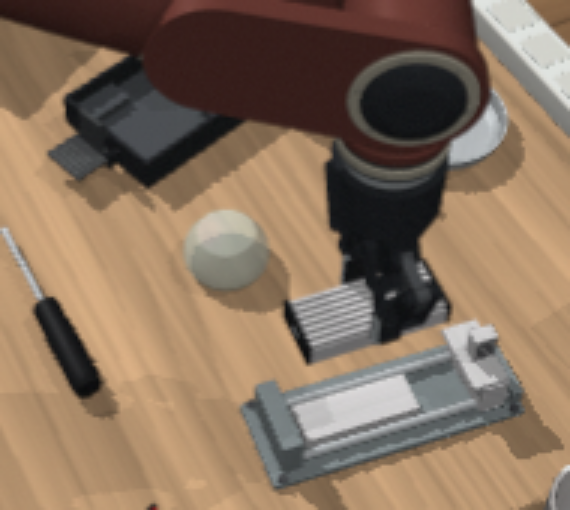

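The drive is held level at about (370,310), and the clamp stays put behind. Carrying it to the box.

Emit:
play_rows(increments=[{"offset": [12, 188, 0], "twist": 0, "grip": 0.4}, {"offset": [12, 188, 0], "twist": 0, "grip": 0.4}, {"offset": [12, 188, 0], "twist": 0, "grip": 0.4}, {"offset": [12, 188, 0], "twist": 0, "grip": 0.4}, {"offset": [12, 188, 0], "twist": 0, "grip": 0.4}])

```text
time: 10.15
tool_pos: [0.5593, -0.0126, 0.3127]
tool_rot: [-0.003, 0.049, 0.999, 0.001]
contact_force: [0.5, -0.1, -1.7]
gripper_width: 0.524
```

Emit:
play_rows(increments=[{"offset": [12, 188, 0], "twist": -0.39, "grip": 0.4}, {"offset": [12, 188, 0], "twist": -0.39, "grip": 0.4}, {"offset": [12, 188, 0], "twist": -0.39, "grip": 0.4}, {"offset": [12, 188, 0], "twist": -0.39, "grip": 0.4}, {"offset": [12, 188, 0], "twist": -0.39, "grip": 0.4}])

```text
time: 10.57
tool_pos: [0.566, 0.1756, 0.3128]
tool_rot: [-0.003, -0.147, 0.989, 0.001]
contact_force: [-0.6, -0.5, -2.8]
gripper_width: 0.521
```

Run:
```python
from h import *
s=manip.state();print(s["tool_pos"],s["contact_force"],s["gripper_width"])
print(go([.5673,.1724,.08],.29+np.pi/2))
g=snap("side","s7"); snap("top","t7")
for n in("drive","bed","drive_box","latch_pad"):
    for d in manip.tip_of(n,"side")[:3]: print(n,d["p"],w("side",d["xyz"]))
# predicted recess outline at foam top (z=.018) and box rim (z=.034)
a=.29; c,sn=np.cos(a),np.sin(a)
def poly(im,hx,hy,z,col,b=(.5635,.1713)):
    p=np.array([pix("side",[b[0]+c*x-sn*y,b[1]+sn*x+c*y,z]) for x,y in((-hx,-hy),(hx,-hy),(hx,hy),(-hx,hy))])
    p=((p-[240,140])*4).astype(int); cv2.polylines(im,[p],True,col,1)
v=cv2.resize(g[140:280,240:400],None,fx=4,fy=4,interpolation=cv2.INTER_CUBIC)
poly(v,.063,.029,.018,(0,0,255)); poly(v,.075,.059,.034,(0,255,0))
cv2.imwrite("pics/s7c.png",v)
```

```text
[0.56595692 0.17561409 0.31284308] [-0.59646128 -0.51847611 -2.82924634] 0.5207248409682113
(array([-1.7, -4. , 77.8]), np.float64(0.004200785834129972))
drive 0.94 [ 2.16419737e-01 -3.16184458e-01 -3.68246226e-06]
drive 0.83 [0.56286124 0.17607539 0.1316777 ]
drive 0.79 [ 3.72653318e-01 -2.66895710e-01 -1.69453443e-04]
bed 0.77 [0.56703202 0.17220146 0.00688913]
latch_pad 0.61 [0.45675223 0.13643673 0.02748747]
```

View pics/s7c.png

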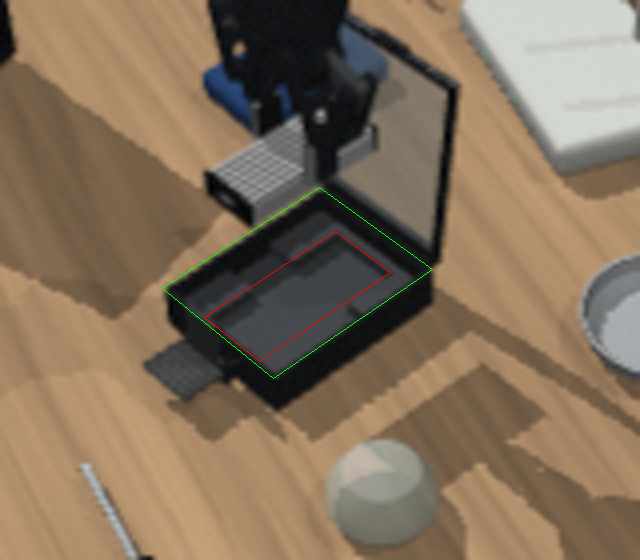

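The predicted rim (green) matches the box, and the recess outline (red) fits the dark foam. Lowering part way and checking.

Emit:
play_rows(increments=[{"offset": [-2.5, -3.5, 30], "twist": 0, "grip": 0.4}, {"offset": [-2.5, -3.5, 60], "twist": 0, "grip": 0.4}, {"offset": [-2.5, -3.5, 85], "twist": 0, "grip": 0.4}, {"offset": [-2.5, -3.5, 92], "twist": 0, "grip": 0.4}, {"offset": [-2.5, -3.5, 92], "twist": 0, "grip": 0.4}])

```text
time: 11.28
tool_pos: [0.5697, 0.1679, 0.2212]
tool_rot: [-0.003, -0.144, 0.99, -0.0]
contact_force: [-0.1, 0.6, -3.6]
gripper_width: 0.521
```

Run:
```python
from h import *
s=manip.state();print(s["tool_pos"],s["contact_force"],s["gripper_width"])
print(go([.568,.173,.032],.29+np.pi/2))
g=snap("side","s8")
D=[d for d in manip.tip_of("drive","side")]
for d in D: 
  P=w("side",d["xyz"])
  if P[1]>0: print("drive",d["p"],P)
# outline of drive bottom/top expected at this pose, and recess
a=.29; c,sn=np.cos(a),np.sin(a)
def poly(im,b,hx,hy,z,col):
    p=np.array([pix("side",[b[0]+c*x-sn*y,b[1]+sn*x+c*y,z]) for x,y in((-hx,-hy),(hx,-hy),(hx,hy),(-hx,hy))])
    p=((p-[260,170])*6).astype(int); cv2.polylines(im,[p],True,col,1)
v=cv2.resize(g[170:260,260:370],None,fx=6,fy=6,interpolation=cv2.INTER_CUBIC)
v=cv2.convertScaleAbs(v,alpha=1.6,beta=15)
z=s["tool_pos"][2]-.1787; t=s["tool_pos"]
poly(v,(t[0]-.0038,t[1]-.0011),.056,.023,z+.02,(0,255,255)); poly(v,(.5645,.172),.063,.029,.018,(0,0,255))
cv2.imwrite("pics/s8c.png",v)
```

```text
[0.56969967 0.16787256 0.22123327] [-0.14452226  0.56063444 -3.56828946] 0.5214265602472014
(array([-1.1,  5.3, 34.2]), np.float64(-0.0013056550956784818))
drive 0.81 [0.56555397 0.16990865 0.04435135]
```

View pics/s8c.png

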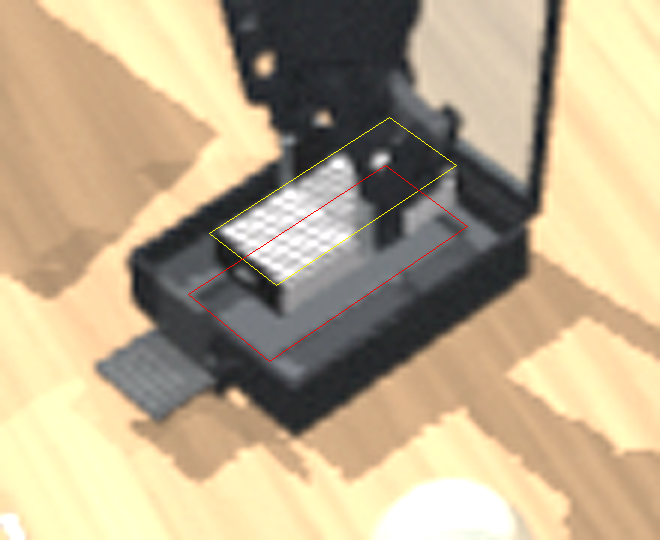

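The drive sits over the recess, about 3 mm short in y. I correct that and lower slowly.

Emit:
play_rows(increments=[{"offset": [0, 3.5, 6], "twist": 0, "grip": 0.4}, {"offset": [0, 3.5, 12], "twist": 0, "grip": 0.4}, {"offset": [0, 3.5, 18], "twist": 0, "grip": 0.4}, {"offset": [0, 3.5, 23], "twist": 0, "grip": 0.4}, {"offset": [0, 3.5, 26], "twist": 0, "grip": 0.4}])

```text
time: 11.8
tool_pos: [0.5698, 0.1728, 0.1979]
tool_rot: [-0.0, -0.145, 0.989, -0.0]
contact_force: [-0.8, -0.4, -3.0]
gripper_width: 0.52
```

Emit:
play_rows(increments=[{"offset": [0, 0, 2], "twist": 0, "grip": 0.4}, {"offset": [0, 0, 4], "twist": 0, "grip": 0.4}, {"offset": [0, 0, 6], "twist": 0, "grip": 0.4}, {"offset": [0, 0, 7], "twist": 0, "grip": 0.4}, {"offset": [0, 0, 7], "twist": 0, "grip": 0.4}])

```text
time: 12.22
tool_pos: [0.57, 0.1727, 0.1915]
tool_rot: [-0.0, -0.145, 0.989, -0.0]
contact_force: [-1.4, -0.0, -2.7]
gripper_width: 0.52
```

Emit:
play_rows(increments=[{"offset": [0, 0, 1], "twist": 0, "grip": 0.4}, {"offset": [0, 0, 2], "twist": 0, "grip": 0.4}, {"offset": [0, 0, 3], "twist": 0, "grip": 0.4}, {"offset": [0, 0, 4], "twist": 0, "grip": 0.4}, {"offset": [0, 0, 4], "twist": 0, "grip": 0.4}])

```text
time: 12.63
tool_pos: [0.5701, 0.1727, 0.1876]
tool_rot: [-0.0, -0.145, 0.989, -0.0]
contact_force: [-0.7, -0.2, -2.8]
gripper_width: 0.52
```

Emit:
play_rows(increments=[{"offset": [0, 0, 1], "twist": 0, "grip": 0.4}, {"offset": [0, 0, 2], "twist": 0, "grip": 0.4}, {"offset": [0, 0, 2], "twist": 0, "grip": 0.4}])

```text
time: 12.88
tool_pos: [0.5704, 0.1728, 0.1868]
tool_rot: [-0.0, -0.145, 0.989, -0.0]
contact_force: [-2.4, 0.5, 3.8]
gripper_width: 0.522
```

Run:
```python
from h import *
s=manip.state();print(s["tool_pos"],s["contact_force"],s["gripper_width"])
g=snap("side","s9")
for n in ("drive",):
  for d in manip.tip_of(n,"side"):
    P=w("side",d["xyz"])
    if P[1]>0: print(n,d["p"],P)
v=cv2.resize(g[170:260,260:370],None,fx=6,fy=6,interpolation=cv2.INTER_CUBIC)
cv2.imwrite("pics/s9c.png",cv2.convertScaleAbs(v,alpha=1.6,beta=15))
```

```text
[0.57037122 0.17281851 0.18675635] [-2.43856121  0.48763247  3.80456407] 0.5222909141277743
drive 0.93 [0.56777922 0.17689396 0.00770898]
drive 0.66 [0.64249037 0.19411214 0.03499338]
```

View pics/s9c.png

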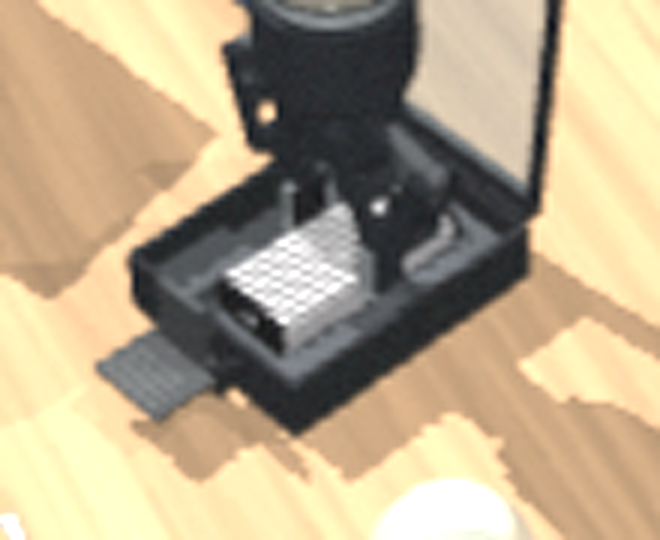

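The drive has touched down at the expected height: TCP z 0.187, force reversed, and the drive's underside reads 0.008. It looks level in the recess, so I release.

Emit:
play_rows(increments=[{"offset": [0, 0, -1], "twist": 0, "grip": 0.6}, {"offset": [0, 0, -2], "twist": 0, "grip": 0.68}, {"offset": [0, 0, -2], "twist": 0, "grip": 0.7}, {"offset": [0, 0, -2], "twist": 0, "grip": 0.7}, {"offset": [0, 0, -2], "twist": 0, "grip": 0.7}])

```text
time: 13.4
tool_pos: [0.5701, 0.1727, 0.1876]
tool_rot: [0.0, -0.145, 0.989, 0.0]
contact_force: [0.5, 0.3, 0.1]
gripper_width: 0.7
```

Emit:
play_rows(increments=[{"offset": [0, 0, -10], "twist": 0, "grip": 0.7}, {"offset": [0, 0, -40], "twist": 0, "grip": 0.7}, {"offset": [0, 0, -80], "twist": 0, "grip": 0.7}, {"offset": [0, 0, -120], "twist": 0, "grip": 0.4}, {"offset": [0, 0, -160], "twist": 0, "grip": 0}])

```text
time: 13.82
tool_pos: [0.5696, 0.1727, 0.3499]
tool_rot: [-0.0, -0.145, 0.989, 0.0]
contact_force: [1.4, 0.1, 0.3]
gripper_width: 0.426
```

Run:
```python
from h import *
s=manip.state();print(s["time"],s["tool_pos"],s["contact_force"],s["gripper_width"])
g=snap("side","s10")
for n in("drive","lid_edge","hinge","drive_box"):
  for d in manip.tip_of(n,"side"):
    P=w("side",d["xyz"])
    if P[1]>.05: print(n,d["p"],P)
cv2.imwrite("pics/s10c.png",cv2.resize(g[100:280,230:400],None,fx=3,fy=3,interpolation=cv2.INTER_CUBIC))
```

```text
13.8167 [0.56964505 0.17267816 0.34985163] [1.3759898  0.06166831 0.28387999] 0.4263026025166611
drive 0.68 [0.57113861 0.17418705 0.00800418]
lid_edge 0.81 [0.65413278 0.19553757 0.19209739]
drive_box 0.61 [0.56248832 0.17453272 0.00107792]
```

I've used all my pictures, so numbers and networks from here. The drive reads z = 0.008 at (0.571, 0.174), so it lies flat on the recess floor. Next I go over and behind the lid with the fingers shut.

Emit:
play_rows(increments=[{"offset": [0, 0, -40], "twist": 0, "grip": 0}, {"offset": [0, 0, -45], "twist": 0, "grip": 0}, {"offset": [-40, 0, -45], "twist": 0, "grip": 0}, {"offset": [-80, 0, -45], "twist": 0, "grip": 0}, {"offset": [-122, 0, -45], "twist": 0, "grip": 0}])

```text
time: 14.48
tool_pos: [0.6872, 0.2079, 0.391]
tool_rot: [-0.001, -0.145, 0.989, -0.0]
contact_force: [0.2, 0.9, 1.2]
gripper_width: 0.0
```

```bash
cat >> h.py <<'E'
def box(tag=""):
    s=manip.state(); c,n=np.cos(.29),np.sin(.29); d=np.array(s["tool_pos"])[:2]-[.564,.1715]
    print(tag,s["time"],"X",round((c*d[0]+n*d[1])*1e3,1),"Y",round((-n*d[0]+c*d[1])*1e3,1),"tip z",round(s["tool_pos"][2]*1e3-173,1),"F",np.round(s["contact_force"],1),"yaw off",go([0,0,0],.29+np.pi/2)[1])
E
python3 -c "
from h import *
box()
snap('side','s11')
for n in('drive','lid_edge'):
  for d in manip.tip_of(n,'side'):
    P=w('side',d['xyz'])
    if P[1]>.05: print(n,d['p'],P)
"
```

```text
14.4833 X 128.5 Y -0.4 tip z 218.0 F [0.2 0.9 1.2] yaw off 0.000528318132519523
drive 0.83 [0.56961437 0.17599843 0.01001554]
lid_edge 0.67 [0.65614025 0.1961822  0.19328673]
```

Emit:
play_rows(increments=[{"offset": [0, 0, 30], "twist": 0, "grip": 0}, {"offset": [0, 0, 47], "twist": 0, "grip": 0}, {"offset": [12, 0, 47], "twist": 0, "grip": 0}, {"offset": [24, 0, 47], "twist": 0, "grip": 0}, {"offset": [37, 0, 47], "twist": 0, "grip": 0}])

```text
time: 15.05
tool_pos: [0.6496, 0.1967, 0.3441]
tool_rot: [-0.001, -0.145, 0.989, -0.0]
contact_force: [0.3, 0.1, -0.4]
gripper_width: -0.002
```

Emit:
play_rows(increments=[{"offset": [18, 0, 2], "twist": 0, "grip": 0}, {"offset": [35, 0, 4], "twist": 0, "grip": 0}, {"offset": [52, 0, 10], "twist": 0, "grip": 0}, {"offset": [68, 0, 16], "twist": 0, "grip": 0}, {"offset": [68, 0, 16], "twist": 0, "grip": 0}])

```text
time: 15.47
tool_pos: [0.5828, 0.1769, 0.3277]
tool_rot: [-0.002, -0.145, 0.989, -0.0]
contact_force: [-0.1, -0.2, 0.4]
gripper_width: -0.008
```

```bash
python3 -c "
from h import *
box()
snap('side','s12')
for n in('lid_edge',):
  for d in manip.tip_of(n,'side'):
    P=w('side',d['xyz'])
    if P[1]>.05: print(n,d['p'],P)
"
```

```text
15.4667 X 19.5 Y -0.2 tip z 154.7 F [-0.1 -0.2  0.4] yaw off 0.0006362050927781748
lid_edge 0.72 [0.56732136 0.16799373 0.17321026]
```

The lid is following, at about 60°. Continuing along the arc.

Emit:
play_rows(increments=[{"offset": [12, 0, 10], "twist": 0, "grip": 0}, {"offset": [24, 0, 21], "twist": 0, "grip": 0}, {"offset": [36, 0, 34], "twist": 0, "grip": 0}, {"offset": [46, 0, 48], "twist": 0, "grip": 0}, {"offset": [57, 0, 69], "twist": 0, "grip": 0}])

```text
time: 15.98
tool_pos: [0.5327, 0.1614, 0.263]
tool_rot: [0.003, -0.145, 0.989, 0.0]
contact_force: [0.8, 1.3, 0.9]
gripper_width: -0.0
```

```bash
python3 -c "
from h import *
box()
snap('side','s13')
for n in('lid_edge',):
  for d in manip.tip_of(n,'side'):
    P=w('side',d['xyz'])
    if P[1]>.05: print(n,d['p'],P)
"
```

```text
15.9833 X -32.9 Y -0.8 tip z 90.0 F [0.8 1.3 0.9] yaw off 0.0006619287914186867
lid_edge 0.58 [0.50198647 0.15304933 0.10326481]
```

Emit:
play_rows(increments=[{"offset": [10, 0, 12], "twist": 0, "grip": 0}, {"offset": [16, 0, 26], "twist": 0, "grip": 0}, {"offset": [20, 0, 36], "twist": 0, "grip": 0}, {"offset": [21, 0, 42], "twist": 0, "grip": 0}, {"offset": [21, 0, 45], "twist": 0, "grip": 0}])

```text
time: 16.5
tool_pos: [0.5126, 0.1554, 0.2172]
tool_rot: [0.001, -0.145, 0.989, 0.0]
contact_force: [-0.6, 0.1, 4.8]
gripper_width: 0.002
```

```bash
python3 -c "
from h import *
box()"
```

```text
16.5 X -53.8 Y -0.8 tip z 44.2 F [-0.6  0.1  4.8] yaw off 0.0006117597926582619
```

Emit:
play_rows(increments=[{"offset": [2, 0, 2], "twist": 0, "grip": 0}, {"offset": [2, 0, 4], "twist": 0, "grip": 0}, {"offset": [2, 0, 6], "twist": 0, "grip": 0}, {"offset": [2, 0, 7], "twist": 0, "grip": 0}, {"offset": [2, 0, 7], "twist": 0, "grip": 0}])

```text
time: 16.92
tool_pos: [0.5104, 0.1548, 0.211]
tool_rot: [0.0, -0.145, 0.989, -0.0]
contact_force: [-3.9, -0.8, 14.0]
gripper_width: 0.001
```

Emit:
play_rows(increments=[{"offset": [0, 0, 1], "twist": 0, "grip": 0}, {"offset": [0, 0, 2], "twist": 0, "grip": 0}, {"offset": [0, 0, 2], "twist": 0, "grip": 0}])

```text
time: 17.17
tool_pos: [0.5105, 0.1548, 0.21]
tool_rot: [0.0, -0.145, 0.989, -0.0]
contact_force: [-8.5, -1.9, 19.4]
gripper_width: 0.004
```

Emit:
play_rows(increments=[{"offset": [0, 0, 1], "twist": 0, "grip": 0}, {"offset": [0, 0, 2], "twist": 0, "grip": 0}, {"offset": [0, 0, 2], "twist": 0, "grip": 0}])

```text
time: 17.42
tool_pos: [0.5107, 0.1548, 0.209]
tool_rot: [-0.0, -0.145, 0.989, -0.0]
contact_force: [-11.9, -2.4, 25.7]
gripper_width: -0.003
```

Emit:
play_rows(increments=[{"offset": [0, 0, -5], "twist": 0, "grip": 0}, {"offset": [0, 0, -10], "twist": 0, "grip": 0}, {"offset": [0, 0, -15], "twist": 0, "grip": 0}, {"offset": [0, 0, -15], "twist": 0, "grip": 0}])

```text
time: 17.75
tool_pos: [0.5095, 0.1546, 0.2202]
tool_rot: [0.0, -0.145, 0.989, 0.0]
contact_force: [0.3, -0.1, -0.7]
gripper_width: 0.004
```

```bash
python3 -c "
from h import *
box()
snap('side','s14')
for n in('lid_edge','drive','latch_pad'):
  for d in manip.tip_of(n,'side'):
    P=w('side',d['xyz'])
    if P[1]>.05: print(n,d['p'],P)
"
```

```text
17.75 X -57.1 Y -0.6 tip z 47.2 F [ 0.3 -0.1 -0.7] yaw off 0.0006674699790394367
lid_edge 0.78 [0.49128789 0.14843653 0.04277777]
```

Emit:
play_rows(increments=[{"offset": [0, 0, -30], "twist": 0, "grip": 0}, {"offset": [0, 0, -70], "twist": 0, "grip": 0}, {"offset": [0, 0, -110], "twist": 0, "grip": 0}, {"offset": [0, 0, -150], "twist": 0, "grip": 0}, {"offset": [0, 0, -150], "twist": 0, "grip": 0}])

```text
time: 18.37
tool_pos: [0.5114, 0.1549, 0.3794]
tool_rot: [0.008, -0.145, 0.989, 0.0]
contact_force: [1.2, 0.4, 0.7]
gripper_width: -0.001
```

```bash
python3 -c "
from h import *
box()
g=snap('side','s15'); f0=cv2.imread('pics/side0.png')
for n in('lid_edge','drive','latch_pad','paperweight','mug','magnet_tray','silicone_case','bare_drive','screwdriver'):
  for d in manip.tip_of(n,'side')[:3]:
    P=w('side',d['xyz'])
    if n!='drive' or P[1]>.05: print(n,round(d['p'],2),P.round(3))
# pad and lid edge patches against the first (latched) picture
for nm,P in (('pad',[.4545,.1385,.024]),('lid',[.49,.149,.0395])):
  u,v=pix('side',P).astype(int); a,b=(im[v-9:v+10,u-9:u+10].astype(float) for im in(g,f0)); print(nm,abs(a-b).mean())
  t=cv2.matchTemplate(g[v-15:v+16,u-15:u+16],f0[v-9:v+10,u-9:u+10],cv2.TM_CCOEFF_NORMED); print(cv2.minMaxLoc(t)[1::2])
"
```

```text
18.3667 X -55.2 Y -0.8 tip z 206.4 F [1.2 0.4 0.7] yaw off 0.0007649393768218715
lid_edge 0.84 [0.49  0.149 0.041]
drive 0.25 [0.64  0.195 0.033]
latch_pad 0.56 [0.456 0.142 0.028]
paperweight 0.56 [ 0.538 -0.011 -0.003]
mug 0.56 [ 0.644 -0.391  0.004]
silicone_case 0.58 [0.672 0.402 0.001]
bare_drive 0.82 [ 0.48  -0.426  0.002]
screwdriver 0.64 [ 0.373  0.005 -0.002]
pad 1.968605724838412
(0.9996305704116821, (6, 6))
lid 4.219759926131117
(0.9814174771308899, (6, 6))
```

The lid stays shut with nothing pressing on it. The pad and lid patches match the initial latched picture with zero shift. Handing in.

```bash
python3 -c "
from plant import manip
print(manip.job_done())"
```

```text
the job is handed in; nothing more can be done
None
```

The drive is in the box with the lid latched. I handed the job in at about 18.8 s of the 70 s allowed; no verdict was reported.

I pressed the latch and the lid popped open. I then slid the jaw back about 35 mm, lifted the drive out, lowered it into the recess until it touched the floor, and let go. Last, I pushed the lid over from behind and down until it latched.

**Last checks**
- **Lid and latch:** after the arm lifted away, the lid edge read 41 mm up, which fits a shut lid (39.5 mm). The latch pad and lid edge matched the first, latched picture with no shift (correlations 0.9996 and 0.98).
- **Drive:** after I let go it read 8 and 10 mm up, against the floor's 8 mm, and about 5–7 mm from the recess centre. That is inside the 13 mm limit. I could not confirm its position again with the lid shut.
- **Bystanders:** the paperweight, mug, silicone case, bare drive and screwdriver all read within a few millimetres of where they started. The magnet tray was not detected in the last picture, but the arm stayed well above it.

**Not as planned**
- **Latch press:** the force reached about 55 N against the latch stop, more than needed. It is under the 120 N wrist limit, but over the 40 N limit if the gripper body was touching anything then. I believe only the fingertips were.
- **Picture limit:** the 12-picture viewing limit ran out just before the final view of the drive. After that I relied on the networks, the force readings and image matching.

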